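# Crack loose the pump plug of unknown thread

## Task

Loosen the large wing-headed plug on the coolant pump by a sixth of a turn (60 degrees), then let go of it. Nobody knows whether its thread is left- or right-handed: it is tight one way and turns freely the other, so try it and go the way that gives. Leave the small wing-headed bleed screw on the same pump alone.

Things in the scene. Friction and masses are not known exactly. Their poses are not given: they have to be found in the camera images.
- plug_grip (a point): Centre of the LARGE plug's wing: an upright steel bar 52 long, 11 thick, 24 high (mm), on the vertical turning axis, 128 above the bench. x runs along the bar, y across its thickness, z up; the axes turn with the plug. Below the bar a 16 high, 20 wide stem stands on a 56 wide boss whose top lies 28 below this point. The aluminium pump (270 x 150, deck at 72) is bolted down.
- plug (a joint): Turn of the large plug in rad, 0 at the start, positive anticlockwise seen from above. It gives one way only, drawn anew each time and not visible: the tight way it stops hard after about 0.05 rad of play; the other way it turns against a friction of about 0.12 N m up to 1.35 rad and stays where it is left.
- bleed_grip (a point): Centre of the wing (steel bar 26 long, 7 thick, 12 high, in mm) of the SMALL bleed screw on the same housing, 120 from the large plug's axis and 38 lower. To be left alone.
- bleed (a joint): Turn of the small bleed screw in rad, 0 at the start, positive anticlockwise seen from above; it turns easily either way. To be left where it is.

How it is judged:
At the end, for the whole second after the job is handed in: The large plug stands turned by more than 0.85 rad (49 degrees) from its start, in whichever direction it gives, at rest and released; the small bleed screw is within 0.2 rad (11 degrees) of its start ((value of joint plug above 0.85 rad or value of joint plug below -0.85 rad) and velocity of joint plug between -0.1 and 0.1 rad/s and value of joint bleed between -0.2 and 0.2 rad); the robot touches nothing.
It fails at once if the small bleed screw was turned by more than 0.2 rad (value of joint bleed above 0.2 rad or value of joint bleed below -0.2 rad).
It also fails if it takes over 32 s, if anything falls off the work surface, if the arm or the gripper's body presses on something with over 40 N, if the wrist force passes 120 N, or if a joint passes its speed limit or range.

## Robot

A 6-joint arm with a two-finger parallel gripper is mounted at the origin on the work surface. World frame = base frame: x ahead of the robot, y to its left, z up, the work surface at z = 0. Lengths are in m, angles in rad, forces in N, time in s.
With the tool pointing down it reaches from about 0.25 to 0.725 m from the base axis. Payload 4 kg.
Tool frame: the origin (TCP) lies midway between the tips of the shut fingers; the grasp point (between the pads) lies 19 mm behind it (bot.grasp_offset is the distance from the TCP to the grasp point, in m); z points along the fingers, y is the direction in which the jaws open and shut (so a half turn about z gives the same grasp; the last joint's range is limited). The gripper opens to 85 mm and grips with 20 to 120 N. Pads are 22 mm wide; open, the fingers measure 114 mm over their backs; the gripper's body (76 mm by 85 mm) begins 54 mm behind the grasp point. The pads swing forward as they close: fully open they stand 13 mm farther back than shut.
Start: joints at [-1.16, 0.241, 0.005, 1.335, 0, 1.571], TCP at [0.2, -0.458, 0.231] pointing down, gripper open.
Joint ranges: [-2.72, 2.72], [-1.05, 1.87], [-1.09, 1.28], [-1.99, 2.15], [-1.42, 1.44], [-3.14, 3.14]. Speed limits (rad/s): [2.79, 2.79, 3.14, 3.14, 3.14, 3.14].

## Interface

Orientations are given as a unit quaternion [x, y, z, w].
In Python, from workcell import sensors, optics, bot gives the robot as it stands.
- The arm moves only by the tool apply_moves, never from a script. Its argument "plan" is one flat list of numbers, 6 for each row, row after row: the shift along the tool's x, y, z in m, then the turn, a rotation vector about the tool's x, y, z in rad. In form: [tx, ty, tz, ax, ay, az, tx, ty, tz, ax, ay, az, ...]. A call has 1 to 12 rows; each row is the pose to reach, as a shift and turn from the pose commanded when the call began, along the tool's axes at that moment; what a row does not reach only later rows make up. A row lasts 1/12 s, in which the tool goes at most 41.7 mm and 7.16 degrees, less where a joint would pass 70% of its speed; a pose out of reach is approached as far as the arm can. A call with a gripper value outside its range is refused whole. "grip" is the finger opening in m, from 0 to 0.0854, set as the call begins (left out, the last holds). The fingers move at their own pace and stop on an object; the grip force is fixed at half the most. Time passes only in rows, so rows that repeat a pose let the fingers close. It gives the time, the measured TCP pose, the force and the opening at its end, in the units of the state.
- sensors.get_obs(): the state, without advancing time (a new reading comes with each control period).
- optics.camera(name): name is "side" or "top" or "wrist"; returns a dict with "pixels" (384x512x3 uint8, red, green, blue), "fx", "fy", "cx", "cy" (pixels), "pose" (4x4, takes a point from camera to world coordinates); the wrist camera has in their place "tool_from_camera" (4x4, takes a point from camera to tool coordinates, whose origin is the TCP and whose axes are the flange's). Camera axes: x right, y up, looking along -z (the intrinsics and any distortion apply to the point x, -y, -z); pixel columns grow to the right and rows downward; lengths in m; the calibration is good to about 2 mm. A picture is of the moment at which its call begins: read the wrist's pose just before it. There is no depth.
- bot.job_done(): hands the job in, once; it reports no verdict.
The state is a dict: "clock": time; "joint_pos": joint angles; "joint_vel": joint speeds; "tau": joint torques, N m; "eef_pos": TCP position; "tool_rot": TCP orientation; "ft_force": force on the tool from outside, world axes, zero at the start; "ft_torque": the same for the moment, N m; "grip_width": finger opening in m.
Only numpy, scipy, OpenCV 4.12 (cv2) and the standard library are available. Lean on these libraries where they do the work, as an engineer would, in place of code of your own. Each camera call takes 0.05 s, during which the arm holds its last target.

## Working session

There is one attempt and no reset: what is moved stays moved. The work goes in short steps, Python scripts to look and compute and a tool call to move; the robot and the scene stay as the last step left them, time stands still between calls to the robot, and variables do not carry over. Pictures are saved under pics/ and viewed, and the job is handed in when it is done.

Besides the shell and the picture viewer there is one more tool, called after "Request:" as name(argument=value, ...) on one line, values as JSON. apply_moves: Moves the arm, as the interface text tells. Its arguments: {"type":"object","properties":{"plan":{"type":"array","items":{"type":"number"}},"grip":{"type":"number"}},"required":["plan"]}

```bash
mkdir -p pics; ls; python3 - <<'E'
from workcell import sensors, optics, bot
import cv2,json
print(sensors.get_obs(), bot.grasp_offset)
for n in ["top","side","wrist"]:
    c=optics.camera(n)
    cv2.imwrite(f"pics/{n}0.png",c["pixels"][:,:,::-1])
    print(n,{k:(v.tolist() if hasattr(v,'tolist') else v) for k,v in c.items() if k!="pixels"})
E
```

```text
pics
{'clock': 0.0, 'joint_pos': array([-1.16001301e+00,  2.41416800e-01,  3.75892289e-03,  1.33517985e+00,
        4.80189389e-06,  1.57080535e+00]), 'joint_vel': array([ 0.00087702,  0.00014725, -0.00134264,  0.00018184, -0.00133709,
        0.00027496]), 'tau': array([-2.40055961e-04, -3.72316968e+01,  2.52408350e+01,  1.68969721e-02,
       -1.60763102e-05,  6.98686016e-07]), 'eef_pos': array([ 0.19942261, -0.45784675,  0.23042427]), 'tool_rot': array([ 9.78981591e-01,  2.03946076e-01, -2.05826173e-04, -9.99733725e-04]), 'ft_force': array([ 0.13539123, -0.32465962,  0.11145947]), 'ft_torque': array([-0.03836068,  0.02409757, -0.00120337]), 'grip_width': 0.08578778387451144} 0.0187
top {'fx': 455.8084447288201, 'fy': 455.8084447288201, 'cx': 263.1551202641351, 'cy': 198.49191104831266, 'pose': [[0.0025490235700524094, 0.9954788791871885, -0.09494895244845163, 0.4957557264030224], [-0.9999917866365764, 0.002836685946508225, 0.0028948008961956428, 0.03074496178406466], [0.0031510535106611423, 0.09494079368248343, 0.9954779337367118, 0.8024648428178723], [0.0, 0.0, 0.0, 1.0]]}
side {'fx': 467.2594420645741, 'fy': 467.2594420645741, 'cx': 252.57596816704736, 'cy': 201.41956739582537, 'pose': [[0.9523859306266239, 0.19054395310087885, -0.2380210937735335, 0.3888423297920808], [-0.3044113555175376, 0.6382079268491424, -0.7071240122771216, -0.47415966891320993], [0.017168744171735077, 0.7459112842983472, 0.6658239933946175, 0.6088376231989693], [0.0, 0.0, 0.0, 1.0]]}
wrist {'fx': 327.95254404267047, 'fy': 327.95254404267047, 'cx': 257.6396301074595, 'cy': 194.08703503880906, 'tool_from_camera': [[-0.0007894815993809304, 0.9641417280849032, 0.2653867081906317, 0.06877314301837176], [0.9999996874188992, 0.0007496627148727933, 0.00025133228284224805, -0.00032772158200083945], [4.3369421349721136e-05, 0.2653868236579751, -0.9641420185573403, -0.14333488028766098], [0.0, 0.0, 0.0, 1.0]]}
```

View pics/top0.png

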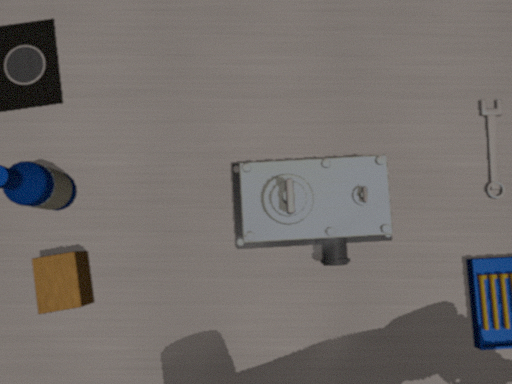

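View pics/side0.png

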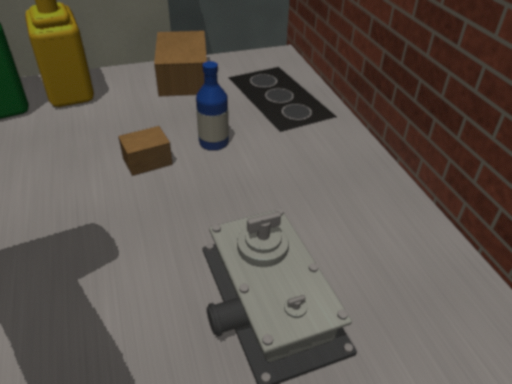

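The top view shows the pump at about (315,200), with the large wing at about (290,196) and the bleed screw at about (363,195). I'll zoom in to measure them.

```bash
python3 - <<'E'
import cv2,numpy as np
t=cv2.imread("pics/top0.png")[160:232,245:395]; s=cv2.imread("pics/side0.png")[200:330,200:350]
cv2.imwrite("pics/z1.png",cv2.resize(t,None,fx=5.3,fy=5.3,interpolation=cv2.INTER_CUBIC))
cv2.imwrite("pics/z2.png",cv2.resize(s,None,fx=4.5,fy=4.5,interpolation=cv2.INTER_CUBIC))
E
```

```text
(no output)
```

View pics/z1.png

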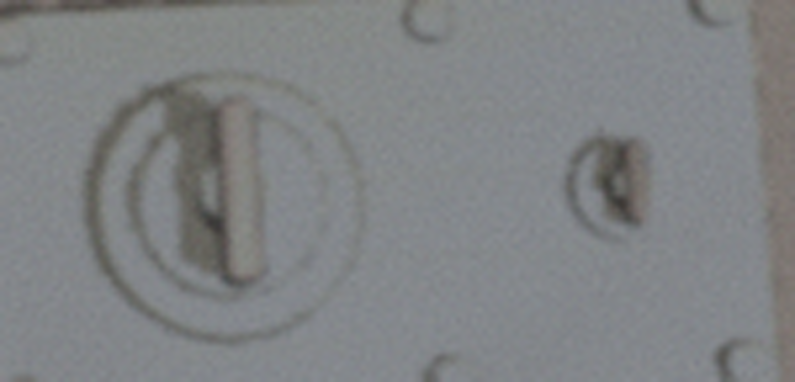

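View pics/z2.png

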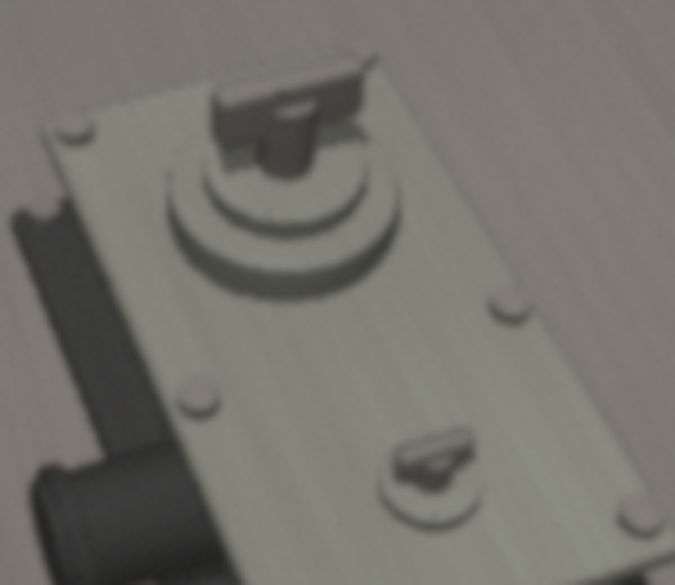

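```bash
cat > h.py <<'E'
import numpy as np
from scipy.spatial.transform import Rotation as R
from workcell import sensors, optics, bot
def ray(c,uv,z,T=None):
    T=np.array(c["pose"]) if T is None else T
    d=T[:3,:3]@np.array([(uv[0]-c["cx"])/c["fx"],-(uv[1]-c["cy"])/c["fy"],-1.])
    return T[:3,3]+d*(z-T[2,3])/d[2]
def wristT(c,o):
    M=np.eye(4);M[:3,:3]=R.from_quat(o["tool_rot"]).as_matrix();M[:3,3]=o["eef_pos"]
    return M@np.array(c["tool_from_camera"])
def rel(pos,yaw,o=None):
    "tool-frame shift & rotvec to pose: pointing down, tool x at yaw"
    o=o or sensors.get_obs(); r=R.from_quat(o["tool_rot"])
    t=R.from_matrix(np.array([[np.cos(yaw),np.sin(yaw),0],[np.sin(yaw),-np.cos(yaw),0],[0,0,-1]]).T)
    return r.inv().apply(np.array(pos)-o["eef_pos"]),(r.inv()*t).as_rotvec()
E
python3 - <<'E'
from h import *
c=optics.camera("top"); f=lambda u,v:(245+u/5.3-.4,160+v/5.3-.4)
P=[ray(c,f(*p),.14) for p in [(218,100),(253,98),(265,277),(230,280)]]
P=np.array(P);print(P)
ctr=P.mean(0);d=(P[0]+P[1]-P[2]-P[3])/2;print(ctr,np.linalg.norm(d),np.arctan2(d[1],d[0]))
print("boss",ray(c,f(230,207),.1), "bleed",ray(c,f(637,180),.096))
c=optics.camera("side");g=lambda u,v:(200+u/4.5-.4,200+v/4.5-.4)
Q=np.array([ray(c,g(*p),.14) for p in [(217,102),(360,75)]]);print(Q.mean(0),Q[1]-Q[0])
E
```

```text
[[ 0.58853165 -0.00421225  0.14      ]
 [ 0.58911888 -0.0138997   0.14      ]
 [ 0.53951093 -0.01702234  0.14      ]
 [ 0.53865883 -0.00740189  0.14      ]]
[ 0.56395507 -0.01063404  0.14      ] 0.04984041650195387 0.06336728517898603
boss [ 0.56261046 -0.00976131  0.1       ] bleed [ 0.5713137 -0.1298043  0.096    ]
[ 0.56026491 -0.01776748  0.14      ] [ 4.80701408e-02 -1.38308896e-03  5.55111512e-17]
```

```bash
python3 - <<'E'
from h import *
for y in (1.81,3.205): print(rel([.563,-.010,.25],y))
E
```

```text
(array([ 0.5121689 , -0.26574064, -0.01887142]), array([-8.58647789e-04, -6.84724642e-04, -1.39922353e+00]))
(array([ 0.5121689 , -0.26574064, -0.01887142]), array([-2.85012175e-04, -1.40517873e-03, -2.79422334e+00]))
```

Request:
apply_moves(plan=[0.256, -0.133, -0.019, 0, 0, -0.7, 0.256, -0.133, -0.019, 0, 0, -0.7, 0.256, -0.133, -0.019, 0, 0, -0.7, 0.256, -0.133, -0.019, 0, 0, -0.7, 0.256, -0.133, -0.019, 0, 0, -0.7, 0.256, -0.133, -0.019, 0, 0, -0.7, 0.512, -0.266, -0.019, 0, 0, -1.4, 0.512, -0.266, -0.019, 0, 0, -1.4, 0.512, -0.266, -0.019, 0, 0, -1.4, 0.512, -0.266, -0.019, 0, 0, -1.4, 0.512, -0.266, -0.019, 0, 0, -1.4, 0.512, -0.266, -0.019, 0, 0, -1.4], grip=0.055)

```text
clock: 1.25
eef_pos: [0.5149, -0.0683, 0.2497]
tool_rot: [0.615, 0.788, -0.0, 0.0]
ft_force: [0.8, -0.0, -0.5]
grip_width: 0.0549
```

```bash
python3 - <<'E'
from h import *
print(rel([.563,-.010,.25],3.205), sensors.get_obs())
E
```

```text
(array([ 0.04489929,  0.06082291, -0.0002729 ]), array([-7.09982729e-05,  1.86766244e-04, -1.38853557e+00])) {'clock': 1.25, 'joint_pos': array([-1.31872999e-01,  2.72398440e-01,  9.50406903e-02,  1.39331876e+00,
       -1.39818137e-04,  1.19325522e+00]), 'joint_vel': array([ 0.84608059,  0.50259079,  0.67253133,  0.16222432, -0.006808  ,
        0.00677529]), 'tau': array([ -1.43110368, -41.76459074,  23.27746332,   0.09872222,
         0.17873253,  -0.24319486]), 'eef_pos': array([ 0.51492303, -0.06834364,  0.24973128]), 'tool_rot': array([ 6.15140463e-01,  7.88417531e-01, -2.99708728e-05,  8.70537351e-05]), 'ft_force': array([ 0.82642489, -0.04440378, -0.53908163]), 'ft_torque': array([-0.07602618, -0.05129606, -0.0205308 ]), 'grip_width': 0.05489847568450725}
```

Request:
apply_moves(plan=[0.035, 0.05, 0, 0, 0, -1.39, 0.035, 0.05, 0, 0, 0, -1.39, 0.035, 0.05, 0, 0, 0, -1.39, 0.035, 0.05, 0, 0, 0, -1.39, 0.035, 0.05, 0, 0, 0, -1.39, 0.035, 0.05, 0, 0, 0, -1.39, 0.035, 0.05, 0, 0, 0, -1.39, 0.035, 0.05, 0, 0, 0, -1.39, 0.035, 0.05, 0, 0, 0, -1.39, 0.035, 0.05, 0, 0, 0, -1.39, 0.035, 0.05, 0, 0, 0, -1.39, 0.035, 0.05, 0, 0, 0, -1.39])

```text
clock: 2.25
eef_pos: [0.5542, -0.0244, 0.2495]
tool_rot: [-0.031, 1.0, 0.0, -0.0]
ft_force: [-0.1, 0.2, -0.1]
grip_width: 0.055
```

Request:
apply_moves(plan=[0, 0, 0, 0, 0, 0, 0, 0, 0, 0, 0, 0, 0, 0, 0, 0, 0, 0])

```text
clock: 2.5
eef_pos: [0.5543, -0.0244, 0.2496]
tool_rot: [-0.029, 1.0, 0.0, -0.0]
ft_force: [0.5, 0.1, -0.2]
grip_width: 0.0549
```

```bash
python3 - <<'E'
from h import *
import cv2
o=sensors.get_obs();print(o["eef_pos"],o["tool_rot"],o["joint_pos"],rel([.563,-.010,.25],3.205))
c=optics.camera("wrist");cv2.imwrite("pics/w1.png",c["pixels"][:,:,::-1])
T=wristT(c,o);np.save("T1.npy",T)
E
```

```text
[ 0.5542831  -0.02442817  0.24963382] [-2.87239103e-02  9.99587382e-01  7.91533467e-06 -5.38382184e-05] [-4.40475057e-02  3.44606103e-01  1.94903709e-01  1.42120248e+00
  7.95948920e-06 -1.01503229e-01] (array([-0.00953101,  0.01390381, -0.00036694]), array([ 1.92359092e-05, -1.07120679e-04, -5.95162305e-03]))
```

View pics/w1.png

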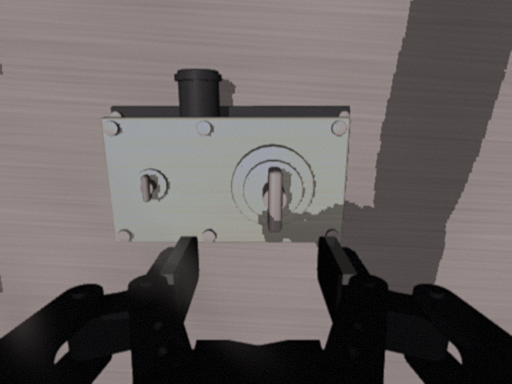

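```bash
python3 - <<'E'
import cv2
t=cv2.imread("pics/w1.png")[140:245,220:330]
cv2.imwrite("pics/w1z.png",cv2.resize(t,None,fx=5,fy=5,interpolation=cv2.INTER_CUBIC))
E
```

```text
(no output)
```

View pics/w1z.png

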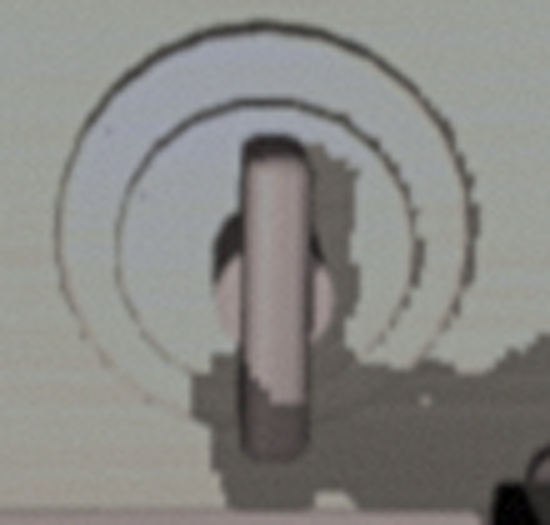

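```bash
python3 - <<'E'
from h import *
c=optics.camera("wrist");T=np.load("T1.npy")
f=lambda u,v:(220+u/5-.4,140+v/5-.4)
a=ray(c,f(278,153),.14,T);b=ray(c,f(275,457),.14,T);m=(a+b)/2;d=b-a
print(a,b,m,np.linalg.norm(d),np.arctan2(d[1],d[0]))
yaw=np.pi+0.063
m[:2]=.5*(m[:2]+[.563,-.0102]);print(m)
print(rel([m[0],m[1],.109],yaw))
print("side bleed", ray(c,(147,188),.096,T))
E
```

```text
[ 0.5379529  -0.01072443  0.14      ] [ 0.58890189 -0.00760389  0.14      ] [ 0.56342739 -0.00916416  0.14      ] 0.051044469084805304 0.06117192852579097
[ 0.5632137  -0.00968208  0.14      ]
(array([-0.00974817,  0.01420235,  0.14068864]), array([ 4.35044911e-05, -9.21207034e-07, -4.89208453e-03]))
side bleed [ 0.57018953 -0.12623874  0.096     ]
```

Request:
apply_moves(plan=[-0.01, 0.014, 0.03, 0, 0, -0.005, -0.01, 0.014, 0.06, 0, 0, -0.005, -0.01, 0.014, 0.08, 0, 0, -0.005, -0.01, 0.014, 0.1, 0, 0, -0.005, -0.01, 0.014, 0.11, 0, 0, -0.005, -0.01, 0.014, 0.12, 0, 0, -0.005, -0.01, 0.014, 0.13, 0, 0, -0.005, -0.01, 0.014, 0.138, 0, 0, -0.005, -0.01, 0.014, 0.138, 0, 0, -0.005, -0.01, 0.014, 0.138, 0, 0, -0.005])

```text
clock: 3.43
eef_pos: [0.5636, -0.0099, 0.1118]
tool_rot: [-0.032, 0.999, -0.0, 0.0]
ft_force: [0.4, -0.6, -0.7]
grip_width: 0.0548
```

```bash
python3 - <<'E'
from h import *
import cv2
o=sensors.get_obs();print(o["eef_pos"],o["ft_force"],o["ft_torque"],o["grip_width"])
c=optics.camera("wrist");cv2.imwrite("pics/w2.png",c["pixels"][:,:,::-1])
E
```

```text
[ 0.5635553  -0.00992146  0.11181598] [ 0.3851085  -0.63249425 -0.70909641] [-0.05181419 -0.00768642  0.01229308] 0.054833830214604015
```

View pics/w2.png

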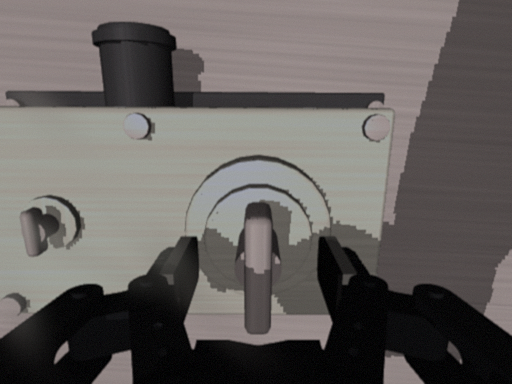

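The wrist view shows the wing at (258,270), centred between the fingers at about x 182 and 335, so I'll close the gripper.

Request:
apply_moves(plan=[0, 0, 0, 0, 0, 0, 0, 0, 0, 0, 0, 0, 0, 0, 0, 0, 0, 0, 0, 0, 0, 0, 0, 0, 0, 0, 0, 0, 0, 0, 0, 0, 0, 0, 0, 0, 0, 0, 0, 0, 0, 0, 0, 0, 0, 0, 0, 0], grip=0.0)

```text
clock: 4.15
eef_pos: [0.5639, -0.0099, 0.1127]
tool_rot: [-0.032, 0.999, -0.0, 0.001]
ft_force: [-2.2, 0.3, 6.7]
grip_width: 0.015
```

```bash
python3 - <<'E'
from h import *
o=sensors.get_obs();print(o["eef_pos"],o["tool_rot"],o["ft_force"],o["ft_torque"],o["grip_width"],o["joint_pos"])
E
```

```text
[ 0.56394791 -0.0098978   0.11268509] [-3.20756699e-02  9.99485126e-01 -6.97147114e-05  7.93573218e-04] [-2.2481426   0.25754583  6.74696124] [-0.03306652  0.22826596  0.01771582] 0.014959049106172014 [-1.75165117e-02  4.40649352e-01 -2.69858609e-02  1.10156901e+00
 -6.05714112e-05 -8.16789254e-02]
```

Request:
apply_moves(plan=[0, 0, 0, 0, 0, 0, 0, 0, 0, 0, 0, 0, 0, 0, 0, 0, 0, 0])

```text
clock: 4.4
eef_pos: [0.564, -0.0099, 0.1127]
tool_rot: [-0.032, 0.999, -0.0, 0.001]
ft_force: [-1.6, 0.4, 5.8]
grip_width: 0.0154
```

```bash
python3 - <<'E'
from h import *
import cv2
o=sensors.get_obs();print(o["eef_pos"],o["ft_force"],o["ft_torque"],o["grip_width"])
c=optics.camera("wrist");cv2.imwrite("pics/w3.png",c["pixels"][:,:,::-1])
E
```

```text
[ 0.56397579 -0.00992101  0.1126966 ] [-1.56597594  0.41301098  5.79536885] [-0.06010703  0.23222242  0.00161979] 0.01535496105324243
```

View pics/w3.png

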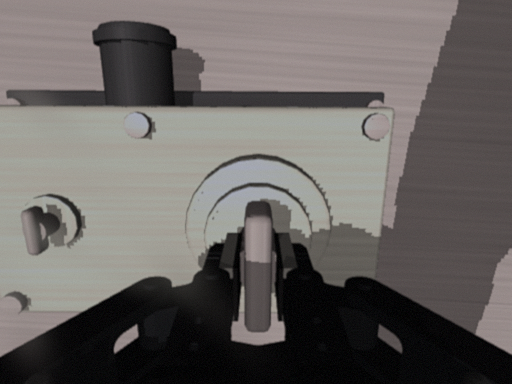

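The gripper reads 15 mm on an 11 mm bar, so the fingertips may be resting on the 20 mm stem. I'll re-grip 6 mm higher.

Request:
apply_moves(plan=[0, 0, 0, 0, 0, 0, 0, 0, 0, 0, 0, 0, 0, 0, 0, 0, 0, 0, 0, 0, -0.006, 0, 0, 0, 0, 0, -0.006, 0, 0, 0, 0, 0, -0.006, 0, 0, 0], grip=0.035)

```text
clock: 4.95
eef_pos: [0.5639, -0.0099, 0.1181]
tool_rot: [-0.032, 0.999, -0.0, 0.0]
ft_force: [-0.3, 0.3, 0.1]
grip_width: 0.0349
```

Request:
apply_moves(plan=[0, 0, 0, 0, 0, 0, 0, 0, 0, 0, 0, 0, 0, 0, 0, 0, 0, 0, 0, 0, 0, 0, 0, 0, 0, 0, 0, 0, 0, 0, 0, 0, 0, 0, 0, 0, 0, 0, 0, 0, 0, 0, 0, 0, 0, 0, 0, 0], grip=0.0)

```text
clock: 5.62
eef_pos: [0.5634, -0.0099, 0.1178]
tool_rot: [-0.032, 0.999, -0.0, 0.0]
ft_force: [-0.8, -1.3, 2.5]
grip_width: 0.0095
```

```bash
python3 - <<'E'
from h import *
o=sensors.get_obs();print(o["eef_pos"],o["tool_rot"],o["ft_force"],o["ft_torque"],o["grip_width"])
E
```

```text
[ 0.56342821 -0.00992819  0.11779496] [-3.20452354e-02  9.99486416e-01 -7.97478393e-05  1.09478472e-05] [-0.84162995 -1.29745507  2.49049146] [-0.04502272  0.21554803 -0.10175044] 0.009541601281173265
```

The width now reads about 10 mm, so the pads are on the bar. Next is a gentle anticlockwise trial.

Request:
apply_moves(plan=[0, 0, 0, 0, 0, -0.03, 0, 0, 0, 0, 0, -0.06, 0, 0, 0, 0, 0, -0.09, 0, 0, 0, 0, 0, -0.12, 0, 0, 0, 0, 0, -0.12])

```text
clock: 6.03
eef_pos: [0.5634, -0.0099, 0.1178]
tool_rot: [-0.092, 0.996, -0.0, 0.0]
ft_force: [-1.2, 0.1, 2.2]
grip_width: 0.0098
```

```bash
python3 - <<'E'
from h import *
o=sensors.get_obs();print(o["eef_pos"],R.from_quat(o["tool_rot"]).as_matrix()[:2,0],o["tool_rot"],o["ft_force"],o["ft_torque"],o["grip_width"],o["tau"][5])
E
```

```text
[ 0.56343724 -0.00991041  0.11780681] [-0.98293388 -0.18395922] [-9.23745730e-02  9.95724326e-01 -5.90642176e-05  2.20422166e-05] [-1.17750182  0.07458285  2.22474121] [-0.14850649  0.18155824  0.0460511 ] 0.009759420821519938 -0.05127385840751231
```

Request:
apply_moves(plan=[0, 0, 0, 0, 0, -0.05, 0, 0, 0, 0, 0, -0.1, 0, 0, 0, 0, 0, -0.15, 0, 0, 0, 0, 0, -0.15])

```text
clock: 6.37
eef_pos: [0.5634, -0.0098, 0.1178]
tool_rot: [-0.167, 0.986, -0.0, -0.0]
ft_force: [-1.0, -1.3, 3.1]
grip_width: 0.0095
```

```bash
python3 - <<'E'
from h import *
import cv2
o=sensors.get_obs();print(o["eef_pos"],R.from_quat(o["tool_rot"]).as_matrix()[:2,0],o["ft_force"],o["ft_torque"],o["grip_width"],o["tau"][5])
c=optics.camera("wrist");cv2.imwrite("pics/w4.png",c["pixels"][:,:,::-1])
E
```

```text
[ 0.56341337 -0.00984763  0.11780677] [-0.94449065 -0.32853828] [-0.95014542 -1.31827922  3.12113734] [-0.06654325  0.22732256  0.15230307] 0.009529619119517949 -0.21665990352630615
```

View pics/w4.png

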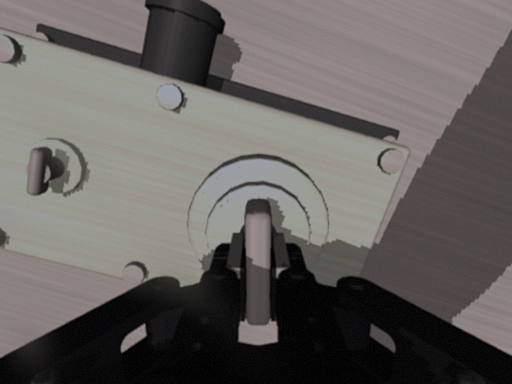

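The wing has stayed aligned with the tool while the pump rotates in view, so anticlockwise gives. I'll carry on to about 60°.

Request:
apply_moves(plan=[0, 0, 0, 0, 0, -0.08, 0, 0, 0, 0, 0, -0.16, 0, 0, 0, 0, 0, -0.24, 0, 0, 0, 0, 0, -0.32, 0, 0, 0, 0, 0, -0.4, 0, 0, 0, 0, 0, -0.48, 0, 0, 0, 0, 0, -0.56, 0, 0, 0, 0, 0, -0.64, 0, 0, 0, 0, 0, -0.72, 0, 0, 0, 0, 0, -0.79, 0, 0, 0, 0, 0, -0.79, 0, 0, 0, 0, 0, -0.79])

```text
clock: 7.42
eef_pos: [0.5633, -0.0097, 0.1178]
tool_rot: [-0.532, 0.847, 0.0, -0.0]
ft_force: [-1.9, 0.1, 4.5]
grip_width: 0.0097
```

```bash
python3 - <<'E'
from h import *
import cv2
o=sensors.get_obs();m=R.from_quat(o["tool_rot"]).as_matrix();print(np.arctan2(-m[1,0],-m[0,0])-.064,o["ft_force"],o["ft_torque"],o["grip_width"])
c=optics.camera("wrist");cv2.imwrite("pics/w5.png",c["pixels"][:,:,::-1])
E
```

```text
1.0578298967800515 [-1.94655352  0.0563181   4.50891379] [0.02557157 0.41725041 0.12269243] 0.009679931128976577
```

View pics/w5.png

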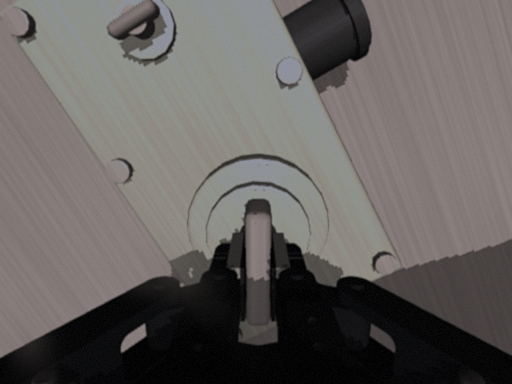

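The wing has turned with the jaws to about 1.06 rad. I'll release it, then lift straight up.

Request:
apply_moves(plan=[0, 0, 0, 0, 0, 0, 0, 0, 0, 0, 0, 0, 0, 0, 0, 0, 0, 0, 0, 0, 0, 0, 0, 0, 0, 0, 0, 0, 0, 0, 0, 0, -0.02, 0, 0, 0, 0, 0, -0.04, 0, 0, 0, 0, 0, -0.07, 0, 0, 0, 0, 0, -0.1, 0, 0, 0, 0, 0, -0.13, 0, 0, 0, 0, 0, -0.13, 0, 0, 0, 0, 0, -0.13, 0, 0, 0], grip=0.05)

```text
clock: 8.47
eef_pos: [0.5649, -0.0099, 0.25]
tool_rot: [-0.533, 0.846, -0.001, 0.002]
ft_force: [-0.3, 0.1, -0.2]
grip_width: 0.0501
```

```bash
python3 - <<'E'
from h import *
import cv2
o=sensors.get_obs();print(o["eef_pos"],o["ft_force"],o["grip_width"],o["clock"])
c=optics.camera("wrist");np.save("T6.npy",wristT(c,o))
s=optics.camera("side")["pixels"][200:330,200:350,::-1]
cv2.imwrite("pics/fin.png",np.vstack([c["pixels"][:330,:,::-1],cv2.resize(s,(312,270))[:, :312] if 0 else cv2.copyMakeBorder(cv2.resize(s,(311,270)),0,0,0,201,0)]))
E
```

```text
[ 0.56489476 -0.00987986  0.25001341] [-0.31839509  0.06982944 -0.15384365] 0.050066955403646404 8.4667
```

View pics/fin.png

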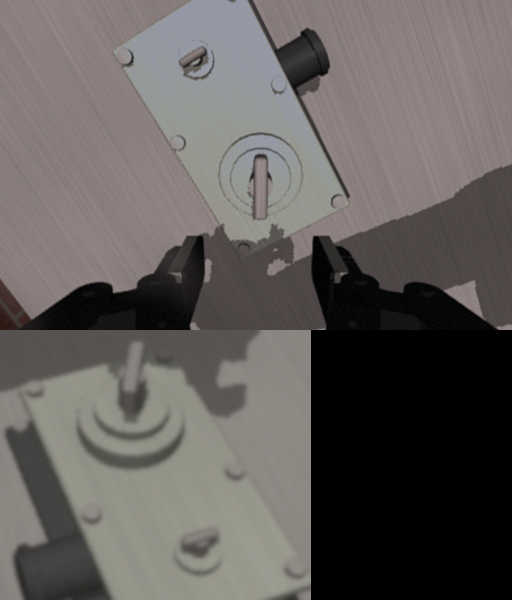

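```bash
python3 - <<'E'
from h import *
c=optics.camera("wrist");T=np.load("T6.npy")
for n,p,q,z in [("plug",(261,157),(260,218),.14),("bleed",(179,65),(205,51),.096)]:
    d=ray(c,q,z,T)-ray(c,p,z,T);print(n,np.arctan2(d[1],d[0]))
bot.job_done()
E
```

```text
plug 1.109661587073977
bleed -3.136035454557765
the job is handed in; nothing more can be done
```

The large plug is loosened by about 1.05 rad (60°) anticlockwise, the way it gives. It is released and the job is handed in, at about 8.5 s of the 32 s allowed.

- **Grip:** The first grip read 15 mm on the 11 mm bar, so I suspected the tips were on the stem. I re-gripped 6 mm higher and it then read about 10 mm.
- **Turn:** A small trial anticlockwise met no stop past the 0.05 rad of play, and the wing stayed aligned with the jaws all the way round.
- **Plug angle:** The tool turned 1.06 rad, and the wrist image after release gives about 1.05 rad, so they agree.
- **Clear of the pump:** The gripper is open 14 cm above its grip height, with the force reading near zero.
- **Bleed screw:** It was never approached. It looks unchanged in the side view, and the wrist image puts it at about 0.006 rad to the world x axis. I did not measure its angle at the start, so this is a comparison by eye.
- **Disagreements:** The side camera placed the plug about 8 mm off in y from the top and wrist cameras, so I used those two, which agreed to about 1 mm. The torque about the turning axis, up to about 0.15 N m, had the opposite sign to what I expected from friction, so I relied on the images rather than the torque.

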